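# Re-aim the goniometer head and clamp it

### The job

The measuring head of the small goniometer on the worktop points at the wrong angle. Back the clamp knob right off by its lever, swing the head round until its pointer is in line with the tip of the index rider on the rim, and tighten the lever again by feel until it resists with about 6 newtons at its handle (the ring under the clamp is worn uneven, so the old lever position is no guide). Do not drag the head round while it is clamped or clamp it off the mark, do not overtighten, and leave the other things standing where they are.

Things in the scene. Friction and masses are not known exactly. Their poses are not given: they have to be found in the camera images.
- gonio_base: graduated round aluminium base of the goniometer, 208 mm across, 20 mm high, screwed to the worktop; origin on the pivot axis at the worktop surface, z up. It never moves.
- head (a joint): swing of the head on the base about the vertical pivot axis, rad, positive anticlockwise from above; stops at -0.75 and 0.9. Once unclamped it resists with only about 0.2 N m. The grey head is a flat arm through the pivot, top 40 mm high, with the detector and the pointer on one side and the clamp knob on the other, 60 mm from the pivot axis.
- detector (a point): middle of the black upright detector housing by which the head is swung: a cylinder 22 mm across from 40 to 66 mm above the worktop, 44 mm from the pivot axis on the pointer's side; this point is 58 mm up.
- pointer_tip (a point): sharp end of the steel pointer blade beyond the detector, 87 mm from the pivot axis, 31 mm above the worktop; x axis along the head's arm from pointer through pivot to knob, z up. It turns with the head.
- index: brass index rider clamped on the rim (16 mm wide, 30 mm high with a small screw to 36 mm), pointed inward; origin on the pivot axis at the worktop surface, x axis along the line from the rider's tip through the pivot, z up. It never moves. The head is on the mark when its x axis lies along this x axis.
- index_tip (a point): inward tip of the index rider, 91 mm from the pivot axis, 26 mm above the worktop; about 4 mm beyond the end of the pointer when they are in line.
- knob (a joint): clamp knob relative to the head, rad, positive clockwise from above (tighter), 0 at the start (clamped by an unknown amount; its lever then points at the pivot axis); stops at -1.12 (clear of the ring everywhere) and 1.0. The clamp bites anywhere from -0.9 to 0.5 rad by the hidden wear of the ring, different at each head angle.
- handle (a point): grip point on the upright black handle (16 mm thick, from 65 to 105 mm above the worktop) at the end of the clamp knob's lever, 60 mm from the knob's axis; 90 mm up, 4 mm higher per rad that the knob is backed off. The lever bar is 10 mm wide, its top 66 mm up. This x axis points along the lever to the knob's axis, z up.
- screw: clamp screw with knob; origin on its axis 45 mm up. Its hidden foot presses on the ring, after the bite by about 150 N more a radian. Force at the handle: 3.3 N of drag while turning, plus 0.067 N per newton of clamp (50 N of clamp: 6.6 N in all); held still, up to 4 N less, by about the same through one grasp. Count any twist of the hand too. Let go, it eases to 50 N and stays.
- clamp_ring: steel ring of 60 mm radius on the base that the clamp foot under the knob bears on, top about 24 mm above the worktop, worn to a wave of up to 2.5 mm up and down; origin on the pivot axis. It never moves.
- beaker_100: loose 100 ml glass beaker, 57 mm across, 72 mm high, origin at the centre of its underside; a bystander
- dropper_bottle: loose dropper bottle, 42 mm across, 110 mm high, origin at the centre of its underside; a bystander

How it is judged:
By the outcome, as a careful person would: the job done as asked, in the order asked, and still so for the second after the job is handed in, with the robot touching nothing.
It also fails if it takes over 72 s, if anything falls off the work surface, if the arm or the gripper's body presses on something with over 40 N, if the wrist force passes 120 N, or if a joint passes its speed limit or range.

### The arm

A 6-joint arm with a two-finger parallel gripper is mounted at the origin on a cart in front of the work surface, level with it; the furniture and walls round the work are solid. World frame = base frame: x ahead of the robot, y to its left, z up, the work surface at z = 0. Lengths are in m, angles in rad, forces in N, time in s.
With the tool pointing down it reaches from about 0.25 to 0.725 m from the base axis. Payload 4 kg.
Tool frame: the origin (TCP) lies where the fingers leave the gripper's body, on its centre line; the fingertips stand 73 mm ahead of it and the grasp point (between the pads) lies 54 mm ahead of it; z points along the fingers, y is the line along which they close (so a half turn about z gives the same grasp; the last joint's range is limited). The gripper opens to 85 mm and grips with 20 to 120 N. Pads are 22 mm wide; open, the fingers measure 114 mm over their backs; the gripper's body (76 mm by 85 mm) begins 54 mm behind the grasp point. The pads swing forward as they close: fully open they stand 13 mm farther back than shut.
Start: joints at [0, 0.241, 0.005, 1.335, 0, 1.571], TCP at [0.5, -0, 0.304] pointing down, gripper open.
Joint ranges: [-2.72, 2.72], [-1.05, 1.87], [-1.09, 1.28], [-1.99, 2.15], [-1.42, 1.44], [-3.14, 3.14]. Speed limits (rad/s): [2.79, 2.79, 3.14, 3.14, 3.14, 3.14].

### API

Orientations are given as a unit quaternion [w, x, y, z].
In Python, from rig import env, viewer gives the robot as it stands.
- The arm moves only by the tool drive_tool, never from a script. Its argument "series" is a list that holds one entry, the list of rows, each a list of 7 numbers: the shift along the tool's x, y, z in cm, then the turn, a rotation vector about the tool's x, y, z in rad, then the closure, from 0 (fully open) to 1 (shut). In form: [[[dx, dy, dz, ax, ay, az, claw], ...]]. A call has 1 to 20 rows; each row is the pose to reach, as a shift and turn from the pose commanded when the call began, along the tool's axes at that moment; what a row does not reach only later rows make up. A row lasts 1/10 s, in which the tool goes at most 50 mm and 8.59 degrees, less where a joint would pass 70% of its speed; a pose out of reach is approached as far as the arm can. A call with a gripper value outside its range is refused whole. The fingers move at their own pace and stop on an object; "force" is the grip in N (left out, the last holds). Time passes only in rows, so rows that repeat a pose let the fingers close. It gives the time, the measured TCP pose, the force, the opening and the grip force at its end, in the units of the state.
- env.sense(): the state, without advancing time (a new reading comes with each control period).
- viewer.get_image(name): name is "scene" or "side" or "wrist"; returns the picture (384x512x3 uint8, red, green, blue); there is no depth.
- viewer.camera_info(name): a dict with "mtx" (3x3 intrinsics, pixels), "T" (4x4, takes a point from camera to world coordinates). Camera axes: x right, y up, looking along -z (the intrinsics and any distortion apply to the point x, -y, -z); pixel columns grow to the right and rows downward; lengths in m; the calibration is good to about 2 mm. A picture is of the moment at which its call begins: read the wrist's pose just before it. camera_info takes no time and is no camera call; for the wrist camera it gives the pose at the moment of the call.
- env.close_job(): hands the job in; it is judged then, once.
The state is a dict: "time_s": time; "joints": joint angles; "joint_vel": joint speeds; "joint_torque": joint torques, N m; "ee_pos": TCP position; "ee_rot": TCP orientation; "wrist_force": force on the tool from outside, world axes, zero at the start; "ft_torque": the same for the moment, N m; "width": finger opening in m; "grasp_force": force on a finger pad.
Only numpy, scipy, OpenCV 4.12 (cv2) and the standard library are available. Lean on these libraries where they do the work, as an engineer would, in place of code of your own. Each camera call takes 0.05 s, during which the arm holds its last target. There are 200 camera calls.

## Working session

There is one attempt and no reset: what is moved stays moved. The work goes in short steps, Python scripts to look and compute and a tool call to move; the robot and the scene stay as the last step left them, time stands still between calls to the robot, and variables do not carry over. Pictures are saved under pics/ and viewed, at most 10 in all, crops included, and the job is handed in when it is done.

Besides the shell and the picture viewer there is one more tool, called after "Emit:" in YAML: its name, and indented under it one key for each argument. drive_tool: Moves the arm, as the interface text tells. Its arguments: {"type":"object","properties":{"series":{"type":"array"},"force":{"type":"number"}},"required":["series"]}

```bash
mkdir -p pics; ls; python3 - <<'E'
from rig import env, viewer
import cv2,numpy as np
ims=[]
for n in("scene","side","wrist"):
    i=viewer.camera_info(n); print(n,np.round(i["mtx"],1).tolist(),np.round(i["T"],3).tolist(),[k for k in i])
    im=viewer.get_image(n); cv2.imwrite(f"pics/{n}0.png",im[:,:,::-1]); ims.append(im)
a=np.hstack(ims[:2])
cv2.imwrite("pics/ab.png",cv2.resize(a[:,:,::-1],(800,300),interpolation=cv2.INTER_AREA))
print(env.sense())
E
```

```text
pics
scene [[392.0, 0.0, 247.9], [0.0, 392.0, 190.2], [0.0, 0.0, 1.0]] [[0.799, 0.422, -0.429, 0.091], [-0.602, 0.55, -0.579, -0.576], [-0.009, 0.72, 0.694, 0.75], [0.0, 0.0, 0.0, 1.0]] ['mtx', 'T']
side [[380.9, 0.0, 258.7], [0.0, 380.9, 191.2], [0.0, 0.0, 1.0]] [[0.978, 0.115, -0.172, 0.371], [-0.206, 0.49, -0.847, -0.823], [-0.013, 0.864, 0.503, 0.574], [0.0, 0.0, 0.0, 1.0]] ['mtx', 'T']
wrist [[297.5, 0.0, 253.4], [0.0, 297.5, 188.6], [0.0, 0.0, 1.0]] [[1.0, -0.0, -0.0, 0.5], [0.0, 0.962, 0.273, 0.068], [-0.0, -0.273, 0.962, 0.372], [0.0, 0.0, 0.0, 1.0]] ['mtx', 'T']
{'time_s': 0.15, 'joints': array([-2.56743406e-06,  2.41230406e-01,  4.05339811e-03,  1.33521243e+00,
        1.24828627e-05,  1.57077805e+00]), 'joint_vel': array([ 0.00098546, -0.00088253,  0.00452042, -0.00044195,  0.00027199,
       -0.00246958]), 'joint_torque': array([-1.62746033e-03, -3.72633219e+01,  2.52638429e+01,  1.23480460e-02,
       -1.30651040e-05,  1.49362950e-05]), 'ee_pos': array([4.99641118e-01, 1.59949738e-06, 3.03229659e-01]), 'ee_rot': array([-5.67667336e-04,  7.07101006e-01,  7.07112107e-01, -5.58828882e-04]), 'wrist_force': array([ 0.1494437 ,  0.13066855, -0.31831045]), 'ft_torque': array([-0.00753883,  0.02606199,  0.0169847 ]), 'grasp_force': 0.0, 'width': 0.085237073865275}
```

View pics/scene0.png

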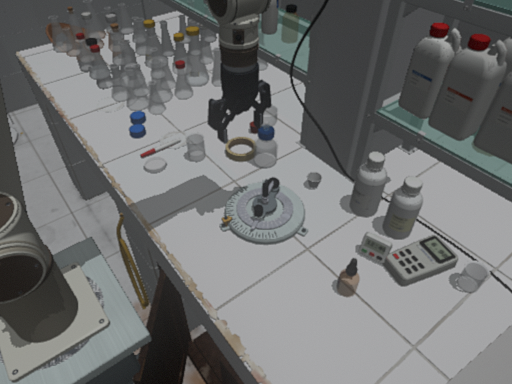

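View pics/wrist0.png

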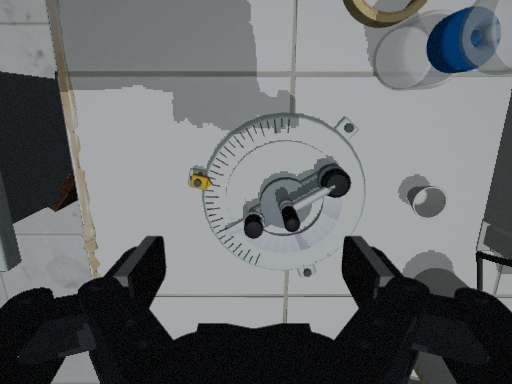

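The wrist view shows the base centred near (285,190), the brass index at (200,182), the knob at (337,182), the detector at (254,226) and the handle near (290,215). I'll fit these more exactly.

```bash
cat > h.py <<'E'
import numpy as np,cv2
from rig import env,viewer
def ray(n,uv,z,info=None):
    i=info or viewer.camera_info(n);K=np.array(i["mtx"]);T=np.array(i["T"])
    p=np.linalg.inv(K)@[uv[0],uv[1],1]; d=T[:3,:3]@[p[0],-p[1],-p[2]]; o=T[:3,3]
    return o+d*(z-o[2])/d[2]
def proj(n,P,info=None):
    i=info or viewer.camera_info(n);K=np.array(i["mtx"]);T=np.array(i["T"])
    c=T[:3,:3].T@(np.array(P)-T[:3,3]); q=K@[c[0],-c[1],-c[2]]; return q[:2]/q[2]
E
python3 - <<'E'
from h import *
im=cv2.imread("pics/wrist0.png")
c=im[100:290,180:380]; cv2.imwrite("pics/c0.png",cv2.resize(c,None,fx=3,fy=3,interpolation=cv2.INTER_CUBIC))
hsv=cv2.cvtColor(im,cv2.COLOR_BGR2HSV)
m=cv2.inRange(hsv,(15,130,80),(32,255,255)); m[:, :170]=0;m[:100]=0;m[:,260:]=0
ys,xs=np.nonzero(m); print("brass",len(xs),xs.min(),xs.max(),ys.min(),ys.max(),xs.mean(),ys.mean())
E
```

```text
brass 171 191 211 175 189 200.57894736842104 181.52631578947367
```

View pics/c0.png

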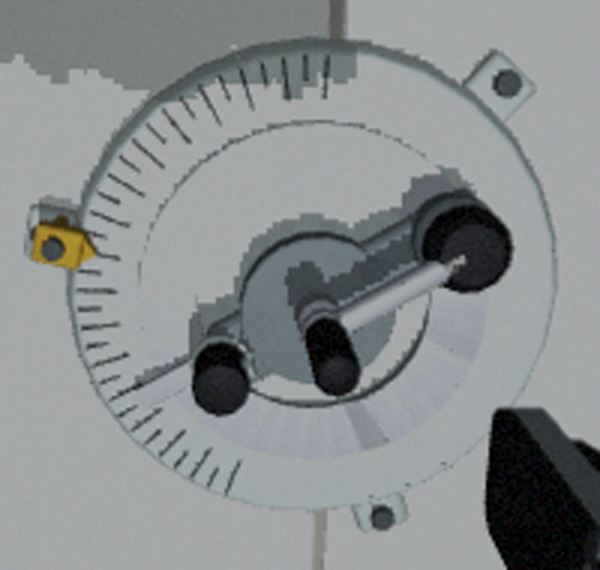

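The crop shows the index tip at crop (96,250), the pointer tip near (120,397), the detector top at (222,390), the handle top at (337,373) and the outer rim, all at 3x scale.

```bash
python3 - <<'E'
from h import *
from scipy.optimize import least_squares
f=lambda u,v:(180+u/3,100+v/3)
R=[(556,270),(540,360),(460,455),(320,508),(200,483),(110,405),(500,130),(420,65),(330,40),(240,50),(150,100)]
P=np.array([ray("wrist",f(*p),0.02)[:2] for p in R])
s=least_squares(lambda c:np.hypot(*(P-c[:2]).T)-c[2],[.53,.03,.1],loss="soft_l1",f_scale=.002);print("base",s.x,s.fun*1e3)
c=s.x[:2]
for n,p,z in(("itip",(96,250),.026),("ptip",(120,397),.031),("det",(222,390),.066),("handle",(337,373),.105)):
    q=ray("wrist",f(*p),z)[:2];d=q-c;print(n,q,np.hypot(*d),np.degrees(np.arctan2(d[1],d[0])))
E
```

```text
base [ 0.53787799 -0.04296609  0.10062927] [ 0.06418225  1.61545488 -0.07999784  0.64380633 -0.44902818 -1.28729346
 -2.39044691 -1.07730137  0.27125552  1.03537404  1.09569412]
itip [ 0.45022069 -0.0237825 ] 0.08973189722724173 167.65557467852787
ptip [ 0.45851941 -0.0855518 ] 0.09006291321297227 -151.78093228930456
det [ 0.50075724 -0.06701531] 0.04423025042645888 -147.0622276644809
handle [ 0.53774551 -0.04393062] 0.0009735851697808619 -97.82098019543479
```

Emit:
drive_tool:
  series:
    - [[-4.35, 3.8, 8, 0, 0, -2.094, 0.4], [-4.35, 3.8, 8, 0, 0, -2.094, 0.4], [-4.35, 3.8, 8, 0, 0, -2.094, 0.4], [-4.35, 3.8, 8, 0, 0, -2.094, 0.4], [-4.35, 3.8, 8, 0, 0, -2.094, 0.4], [-4.35, 3.8, 8, 0, 0, -2.094, 0.4], [-4.35, 3.8, 8, 0, 0, -2.094, 0.4], [-4.35, 3.8, 8, 0, 0, -2.094, 0.4], [-4.35, 3.8, 8, 0, 0, -2.094, 0.4], [-4.35, 3.8, 8, 0, 0, -2.094, 0.4], [-4.35, 3.8, 8, 0, 0, -2.094, 0.4], [-4.35, 3.8, 8, 0, 0, -2.094, 0.4], [-4.35, 3.8, 8, 0, 0, -2.094, 0.4], [-4.35, 3.8, 8, 0, 0, -2.094, 0.4], [-4.35, 3.8, 8, 0, 0, -2.094, 0.4], [-4.35, 3.8, 8, 0, 0, -2.094, 0.4]]
  force: 40

```text
time_s: 1.75
ee_pos: [0.5379, -0.0435, 0.2236]
ee_rot: [-0.0, -0.257, 0.966, 0.0]
wrist_force: [-0.4, 0.1, -0.2]
width: 0.0512
grasp_force: 0.0
```

```bash
python3 - <<'E'
from h import *
s=env.sense();print(s["time_s"],s["joints"].round(3),s["ee_pos"],s["ee_rot"].round(4),s["width"],s["wrist_force"],s["ft_torque"])
i=viewer.camera_info("wrist");im=viewer.get_image("wrist");cv2.imwrite("pics/w1.png",im[:,:,::-1])
for n,P in(("c",(.538,-.043,.105)),("knob",(.59,-.013,.06)),("c0",(.538,-.043,.02))):print(n,proj("wrist",P,i))
E
```

```text
1.75 [-0.081  0.366 -0.036  1.17   0.    -0.601] [ 0.53785128 -0.04347464  0.22363237] [-3.000e-04 -2.572e-01  9.664e-01  1.000e-04] 0.0511517665090708 [-0.39024903  0.08363462 -0.17956544] [ 0.00948663  0.03169276 -0.05487671]
c [255.73789294 211.95968913]
knob [255.49397422 258.88388383]
c0 [255.23019932 180.82396662]
```

View pics/w1.png

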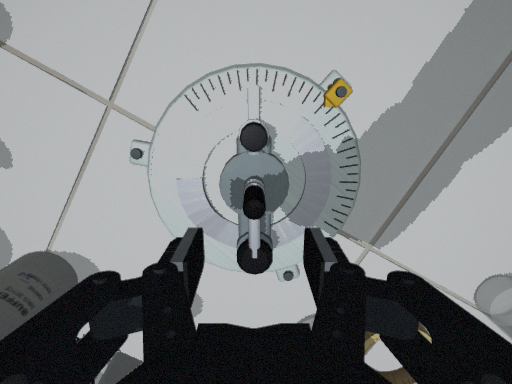

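The hand is lined up: handle top at (255,210) against a prediction of (256,212), pointer tip near (253,88), index tip near (326,105). Next I descend and grasp.

Emit:
drive_tool:
  series:
    - [[0, 0, 3, 0, 0, 0, 0.4], [0, 0, 6, 0, 0, 0, 0.4], [0, 0, 8, 0, 0, 0, 0.4], [0, 0, 8, 0, 0, 0, 0.4], [0, 0, 8, 0, 0, 0, 1], [0, 0, 8, 0, 0, 0, 1], [0, 0, 8, 0, 0, 0, 1], [0, 0, 8, 0, 0, 0, 1], [0, 0, 8, 0, 0, 0, 1]]
  force: 40

```text
time_s: 2.7
ee_pos: [0.5388, -0.0436, 0.1453]
ee_rot: [0.001, -0.259, 0.966, -0.0]
wrist_force: [-1.4, 0.5, 5.6]
width: 0.0148
grasp_force: 39.1
```

```bash
cat >> h.py <<'E'
def arc(r,steps,per,phi0,dz_per_rad=0.4,tan=None):
    "rows for tool rotating about an axis: tool-frame start; r=vector tool->axis in tool xy (cm); per rad world-CCW"
    out=[]
    for k in range(1,steps+1):
        a=-per*k # rotation about tool z (down)
        R=np.array([[np.cos(a),-np.sin(a)],[np.sin(a),np.cos(a)]])
        d=np.array(r)-R@np.array(r)
        out.append([round(float(d[0]),2),round(float(d[1]),2),round(-dz_per_rad*per*k,2),0,0,round(a,3),1])
    return out
E
python3 - <<'E'
from h import *
s=env.sense();print(s["ee_pos"],s["ee_rot"].round(4),s["width"],s["wrist_force"],s["ft_torque"],s["grasp_force"])
# axis is at knob = tool -x 6cm
print(arc((-6,0),14,.08,0))
E
```

```text
[ 0.53881242 -0.04355324  0.14527543] [ 1.300e-03 -2.585e-01  9.660e-01 -4.000e-04] 0.014821405629824773 [-1.41319275  0.52903855  5.62738901] [ 0.0678612   0.07424849 -0.01135598] 39.09650981426239
[[-0.02, -0.48, -0.03, 0, 0, -0.08, 1], [-0.08, -0.96, -0.06, 0, 0, -0.16, 1], [-0.17, -1.43, -0.1, 0, 0, -0.24, 1], [-0.3, -1.89, -0.13, 0, 0, -0.32, 1], [-0.47, -2.34, -0.16, 0, 0, -0.4, 1], [-0.68, -2.77, -0.19, 0, 0, -0.48, 1], [-0.92, -3.19, -0.22, 0, 0, -0.56, 1], [-1.19, -3.58, -0.26, 0, 0, -0.64, 1], [-1.49, -3.96, -0.29, 0, 0, -0.72, 1], [-1.82, -4.3, -0.32, 0, 0, -0.8, 1], [-2.18, -4.62, -0.35, 0, 0, -0.88, 1], [-2.56, -4.92, -0.38, 0, 0, -0.96, 1], [-2.96, -5.17, -0.42, 0, 0, -1.04, 1], [-3.39, -5.4, -0.45, 0, 0, -1.12, 1]]
```

Emit:
drive_tool:
  series:
    - [[-0.02, -0.48, -0.08, 0, 0, -0.08, 1], [-0.08, -0.96, -0.12, 0, 0, -0.16, 1], [-0.17, -1.43, -0.16, 0, 0, -0.24, 1], [-0.3, -1.89, -0.2, 0, 0, -0.32, 1], [-0.47, -2.34, -0.23, 0, 0, -0.4, 1], [-0.68, -2.77, -0.26, 0, 0, -0.48, 1]]

```text
time_s: 3.3
ee_pos: [0.5583, -0.0632, 0.1468]
ee_rot: [0.001, -0.482, 0.876, 0.001]
wrist_force: [0.5, 3.4, 0.3]
width: 0.0145
grasp_force: 39.0
```

```bash
python3 - <<'E'
from h import *
s=env.sense();print(s["ee_pos"],s["ee_rot"].round(4),s["width"],s["wrist_force"],s["ft_torque"],s["grasp_force"])
print(arc((-6,0),8,.08,0))
E
```

```text
[ 0.55825816 -0.06316848  0.14675848] [ 0.0011 -0.4824  0.8759  0.0009] 0.014501875345607677 [0.51773112 3.37756667 0.31404348] [ 0.7941004  -0.15975114 -0.19314174] 38.96360099315643
[[-0.02, -0.48, -0.03, 0, 0, -0.08, 1], [-0.08, -0.96, -0.06, 0, 0, -0.16, 1], [-0.17, -1.43, -0.1, 0, 0, -0.24, 1], [-0.3, -1.89, -0.13, 0, 0, -0.32, 1], [-0.47, -2.34, -0.16, 0, 0, -0.4, 1], [-0.68, -2.77, -0.19, 0, 0, -0.48, 1], [-0.92, -3.19, -0.22, 0, 0, -0.56, 1], [-1.19, -3.58, -0.26, 0, 0, -0.64, 1]]
```

Emit:
drive_tool:
  series:
    - [[-0.02, -0.48, -0.03, 0, 0, -0.08, 1], [-0.08, -0.96, -0.06, 0, 0, -0.16, 1], [-0.17, -1.43, -0.1, 0, 0, -0.24, 1], [-0.3, -1.89, -0.13, 0, 0, -0.32, 1], [-0.47, -2.34, -0.16, 0, 0, -0.4, 1], [-0.68, -2.77, -0.19, 0, 0, -0.48, 1], [-0.92, -3.19, -0.22, 0, 0, -0.56, 1], [-1.14, -3.5, -0.25, 0, 0, -0.62, 1], [-1.19, -3.58, -0.25, 0, 0, -0.64, 1], [-1.19, -3.58, -0.25, 0, 0, -0.64, 1]]

```text
time_s: 4.3
ee_pos: [0.5938, -0.0718, 0.149]
ee_rot: [-0.001, 0.732, -0.681, -0.002]
wrist_force: [-2.7, 5.1, 3.3]
width: 0.015
grasp_force: 39.3
```

```bash
python3 - <<'E'
from h import *
s=env.sense();print(s["ee_pos"],s["ee_rot"].round(4),s["width"],s["wrist_force"],s["ft_torque"],s["grasp_force"],s["joints"].round(2))
E
```

```text
[ 0.5937819  -0.0718365   0.14899553] [-0.0008  0.7324 -0.6809 -0.0016] 0.015010170802865552 [-2.72041906  5.10727405  3.27860027] [ 1.20710572  0.4152356  -0.11367931] 39.261406660079956 [-0.12  0.54  0.03  1.07  0.   -1.77]
```

Emit:
drive_tool:
  series:
    - [[0, 0, 0, 0, 0, 0, 0.4], [0, 0, 0, 0, 0, 0, 0.4], [0, 0, 0, 0, 0, 0, 0.4], [0, 0, -3, 0, 0, 0, 0.4], [0, 0, -6, 0, 0, 0, 0.4], [-1.51, 9.35, -6, 0, 0, 1.12, 0.4], [-1.51, 9.35, -6, 0, 0, 1.12, 0.4], [-1.51, 9.35, -6, 0, 0, 1.12, 0.4], [-1.51, 9.35, -6, 0, 0, 1.12, 0.4], [-1.51, 9.35, -6, 0, 0, 1.12, 0.4], [-1.51, 9.35, -6, 0, 0, 1.12, 0.4], [-1.51, 9.35, -6, 0, 0, 1.12, 0.4], [-1.51, 9.35, -6, 0, 0, 1.12, 0.4], [-1.51, 9.35, -6, 0, 0, 1.12, 0.4], [-1.51, 9.35, -6, 0, 0, 1.12, 0.4]]

```text
time_s: 5.8
ee_pos: [0.5, -0.0653, 0.2091]
ee_rot: [0.0, -0.259, 0.966, -0.0]
wrist_force: [-0.6, 1.2, 0.4]
width: 0.051
grasp_force: 0.0
```

```bash
python3 - <<'E'
from h import *
s=env.sense();print(s["time_s"],s["joints"].round(3),s["ee_pos"],s["ee_rot"].round(4),s["width"],s["wrist_force"],s["ft_torque"])
i=viewer.camera_info("wrist");im=viewer.get_image("wrist");cv2.imwrite("pics/w2.png",im[:,:,::-1])
a=np.radians(210);u=np.array([np.cos(a),np.sin(a)]);c=np.array([.538,-.0432])
for n,P in(("det",(*(c+.044*u),.066)),("ptip",(*(c+.087*u),.031)),("itip",(*(c+.091*np.array([np.cos(np.radians(167.7)),np.sin(np.radians(167.7))])),.026)),("handle",(.594,-.073,.109))):print(n,proj("wrist",P,i))
E
```

```text
5.8 [-0.13   0.311 -0.156  1.104 -0.    -0.654] [ 0.49998776 -0.06525449  0.20905351] [ 0.000e+00 -2.592e-01  9.658e-01 -2.000e-04] 0.05098131536142675 [-0.63608114  1.2097615   0.43019184] [-0.01705451  0.01098482  0.00946107]
det [255.34293325 200.02503773]
ptip [255.33114286 137.23314716]
itip [326.66286392 159.88553669]
handle [176.38379265 327.62232155]
```

View pics/w2.png

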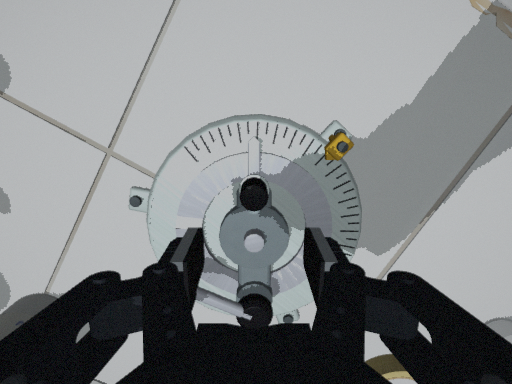

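The detector top at (254,196) and pointer tip at (254,137) sit on the predictions, and the index tip is at (326,159). Next I grasp the detector.

Emit:
drive_tool:
  series:
    - [[0, 0, 4, 0, 0, 0, 0.4], [0, 0, 7, 0, 0, 0, 0.4], [0, 0, 9.2, 0, 0, 0, 0.4], [0, 0, 9.2, 0, 0, 0, 0.4], [0, 0, 9.2, 0, 0, 0, 1], [0, 0, 9.2, 0, 0, 0, 1], [0, 0, 9.2, 0, 0, 0, 1], [0, 0, 9.2, 0, 0, 0, 1], [0, 0, 9.2, 0, 0, 0, 1]]
  force: 30

```text
time_s: 6.75
ee_pos: [0.5009, -0.065, 0.1186]
ee_rot: [0.001, -0.259, 0.966, -0.0]
wrist_force: [-0.8, 0.8, 6.5]
width: 0.0209
grasp_force: 30.0
```

```bash
python3 - <<'E'
from h import *
s=env.sense();print(s["ee_pos"],s["ee_rot"].round(4),s["width"],s["wrist_force"],s["ft_torque"],s["grasp_force"])
# axis = pivot = tool -x 4.4cm ; CW => negative
print(arc((-4.4,0),9,-.08,0,0))
E
```

```text
[ 0.50091154 -0.06495982  0.11859979] [ 1.400e-03 -2.588e-01  9.659e-01 -4.000e-04] 0.02087928624581882 [-0.78812401  0.75724474  6.48515443] [0.27426963 0.28434358 0.10439028] 29.98852550983429
[[-0.01, 0.35, -0.0, 0, 0, 0.08, 1], [-0.06, 0.7, -0.0, 0, 0, 0.16, 1], [-0.13, 1.05, -0.0, 0, 0, 0.24, 1], [-0.22, 1.38, -0.0, 0, 0, 0.32, 1], [-0.35, 1.71, -0.0, 0, 0, 0.4, 1], [-0.5, 2.03, -0.0, 0, 0, 0.48, 1], [-0.67, 2.34, -0.0, 0, 0, 0.56, 1], [-0.87, 2.63, -0.0, 0, 0, 0.64, 1], [-1.09, 2.9, -0.0, 0, 0, 0.72, 1]]
```

Emit:
drive_tool:
  series:
    - [[-0.01, 0.35, -0.05, 0, 0, 0.08, 1], [-0.06, 0.7, -0.1, 0, 0, 0.16, 1], [-0.13, 1.05, -0.1, 0, 0, 0.24, 1], [-0.22, 1.38, -0.1, 0, 0, 0.32, 1], [-0.35, 1.71, -0.1, 0, 0, 0.4, 1]]

```text
time_s: 7.25
ee_pos: [0.4954, -0.0492, 0.1186]
ee_rot: [0.001, -0.06, 0.998, -0.001]
wrist_force: [1.5, -3.0, -1.2]
width: 0.0212
grasp_force: 29.8
```

```bash
python3 - <<'E'
from h import *
s=env.sense();print(s["ee_pos"],s["ee_rot"].round(4),s["width"],s["wrist_force"],s["ft_torque"],s["grasp_force"])
E
```

```text
[ 0.49544499 -0.04917148  0.11863889] [ 0.0012 -0.0598  0.9982 -0.0012] 0.02116362981852854 [ 1.49705495 -3.00303363 -1.16835092] [-0.44379543 -0.28682706  0.13805259] 29.78965938091278
```

Emit:
drive_tool:
  series:
    - [[-0.01, 0.35, 0, 0, 0, 0.08, 1], [-0.06, 0.7, 0, 0, 0, 0.16, 1], [-0.13, 1.05, 0, 0, 0, 0.24, 1], [-0.22, 1.38, 0, 0, 0, 0.32, 1], [-0.24, 1.43, 0, 0, 0, 0.33, 1], [-0.24, 1.43, 0, 0, 0, 0.33, 1]]

```text
time_s: 7.85
ee_pos: [0.496, -0.035, 0.1187]
ee_rot: [0.001, 0.103, 0.995, -0.001]
wrist_force: [0.8, -4.6, 0.8]
width: 0.0205
grasp_force: 29.9
```

```bash
python3 - <<'E'
from h import *
s=env.sense();print(s["ee_pos"],s["ee_rot"].round(4),s["wrist_force"],s["ft_torque"])
i=viewer.camera_info("wrist");im=viewer.get_image("wrist")[:,:,::-1];cv2.imwrite("pics/w3.png",im)
a=np.radians(168);c=np.array([.538,-.0432]);u=proj("wrist",(*(c+.087*np.array([np.cos(a),np.sin(a)])),.031),i);print(u)
x,y=int(u[0])-60,max(0,int(u[1])-60);print(x,y)
cv2.imwrite("pics/c3.png",cv2.resize(im[y:y+100,x:x+130],None,fx=6,fy=6,interpolation=cv2.INTER_CUBIC))
E
```

```text
[ 0.49595056 -0.03503084  0.11865939] [ 0.0013  0.103   0.9947 -0.0013] [ 0.78801428 -4.56753783  0.81766112] [-0.98998787 -0.25939039 -0.06811451]
[257.36418418 151.10263558]
197 91
```

View pics/c3.png

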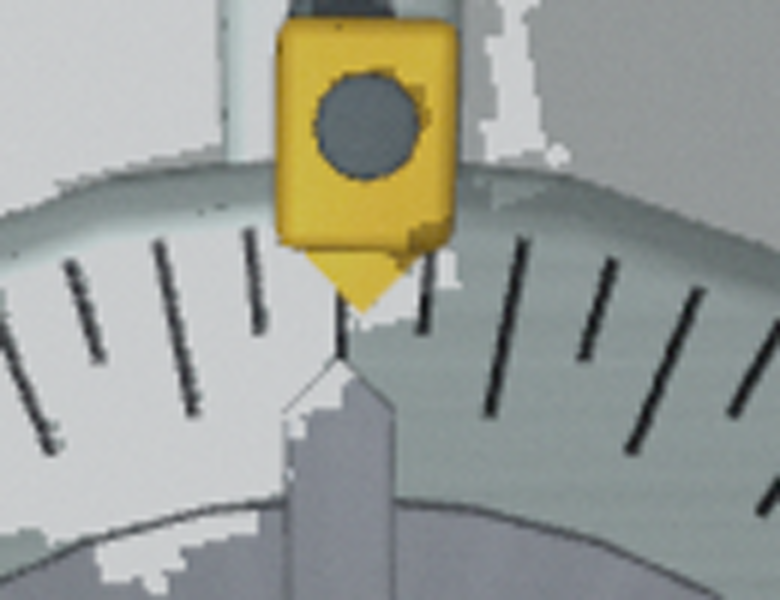

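The crop shows the pointer tip at (340,360) and the index tip at (364,313), so a small clockwise swing remains.

```bash
python3 - <<'E'
from h import *
c=np.array([.538,-.0432])
for n,p,z in(("ptip",(340,360),.031),("itip",(364,313),.026)):
    q=ray("wrist",(197+p[0]/6,91+p[1]/6),z)[:2];d=q-c;print(n,q,np.hypot(*d),np.arctan2(d[1],d[0]))
E
```

```text
ptip [ 0.4524479  -0.02701723] 0.08706918963195656 2.9546445384086546
itip [ 0.44947242 -0.02419335] 0.0905449310400284 2.9301056225754865
```

Emit:
drive_tool:
  series:
    - [[0, 0.06, 0, 0, 0, 0.013, 1], [0, 0.11, 0, 0, 0, 0.025, 1], [0, 0.11, 0, 0, 0, 0.025, 1]]

```text
time_s: 8.2
ee_pos: [0.4961, -0.0341, 0.1186]
ee_rot: [0.001, 0.116, 0.993, -0.001]
wrist_force: [0.3, -4.3, 0.3]
width: 0.0209
grasp_force: 29.9
```

```bash
cat > chk.py <<'E'
from h import *
import sys
# subpixel-ish tips: index = lowest yellow point; pointer tip from the two blade edges is read off the crop
i=viewer.camera_info("wrist");im=viewer.get_image("wrist")[:,:,::-1];cv2.imwrite(f"pics/{sys.argv[1]}.png",im)
x,y=int(sys.argv[2]),int(sys.argv[3])
cv2.imwrite(f"pics/{sys.argv[1]}c.png",cv2.resize(im[y:y+60,x:x+80],None,fx=8,fy=8,interpolation=cv2.INTER_CUBIC))
s=env.sense();print(s["time_s"],s["ee_pos"],s["ee_rot"].round(4),s["wrist_force"],s["ft_torque"])
E
python3 chk.py w4 217 111
```

```text
8.25 [ 0.49616923 -0.03405352  0.11864211] [ 0.0013  0.1155  0.9933 -0.0012] [ 1.26665009 -4.70577257  0.90117393] [-0.94906427 -0.26990381 -0.09220461]
```

View pics/w4c.png

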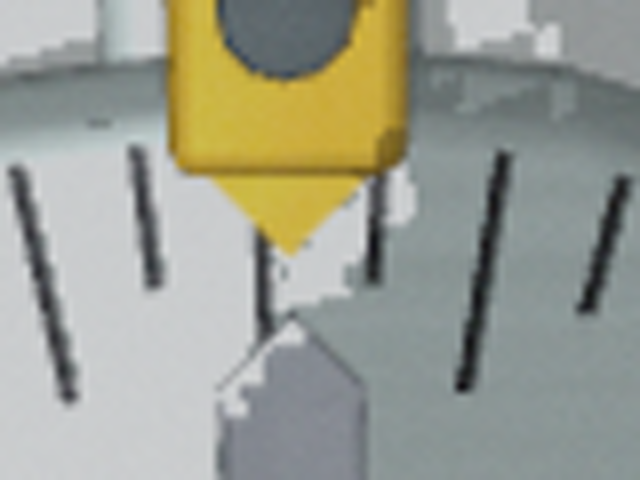

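Pointer tip at (291,315) and index tip at (290,253) in the crop look in line. I'll put a number on it.

```bash
python3 - <<'E'
from h import *
c=np.array([.538,-.0432])
for n,p,z in(("ptip",(291,315),.031),("itip",(290,253),.026)):
    q=ray("wrist",(217+p[0]/8,111+p[1]/8),z)[:2];d=q-c;print(n,q,np.hypot(*d),np.arctan2(d[1],d[0]))
E
```

```text
ptip [ 0.4525609  -0.02496758] 0.08736281604808624 2.931349522259311
itip [ 0.44918371 -0.02425829] 0.0908136685637619 2.9314722175303087
```

Emit:
drive_tool:
  series:
    - [[0, 0, 0, 0, 0, 0, 0.4], [0, 0, 0, 0, 0, 0, 0.4], [0, 0, 0, 0, 0, 0, 0.4], [0, 0, 0, 0, 0, 0, 0.4], [0, 0, -3, 0, 0, 0, 0.4], [0, 0, -6, 0, 0, 0, 0.4], [0, 0, -8, 0, 0, 0, 0.4], [0, 0, -8, 0, 0, 0, 0.4]]

```text
time_s: 9.05
ee_pos: [0.4972, -0.0328, 0.2011]
ee_rot: [0.003, 0.115, 0.993, 0.0]
wrist_force: [0.4, 0.2, 0.0]
width: 0.0512
grasp_force: 0.0
```

```bash
python3 - <<'E'
from h import *
P=[(.4526,-.0250,.031),(.4492,-.0243,.026)]
for p in P: print(proj("wrist",p))
E
python3 chk.py w5 215 90; python3 - <<'E'
import cv2;im=cv2.imread("pics/w5.png");cv2.imwrite("pics/w5c.png",cv2.resize(im[90:210,190:350],None,fx=5,fy=5,interpolation=cv2.INTER_CUBIC))
E
```

```text
[251.14225341 132.92041765]
[251.05591296 127.94636718]
9.1 [ 0.49619965 -0.03280399  0.19926107] [1.700e-03 1.155e-01 9.933e-01 2.000e-04] [-0.28311995 -0.04972605 -0.79893115] [ 0.04713632  0.01705736 -0.01179705]
```

View pics/w5c.png

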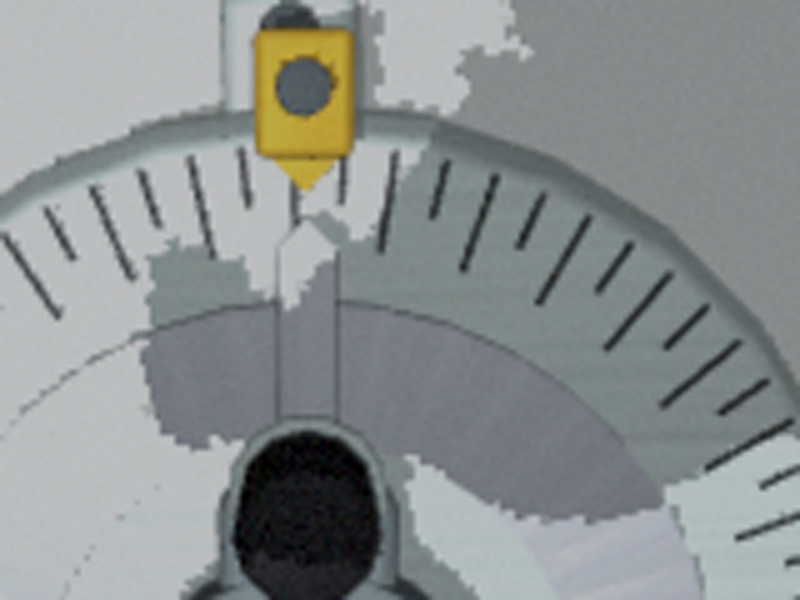

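Still in line after release: pointer tip at (307,219), index tip at (305,190). Next the lever handle.

Emit:
drive_tool:
  series:
    - [[-7.9, -5.34, 0, 0, 0, -1.14, 0.4], [-7.9, -5.34, 0, 0, 0, -1.14, 0.4], [-7.9, -5.34, 0, 0, 0, -1.14, 0.4], [-7.9, -5.34, 0, 0, 0, -1.14, 0.4], [-7.9, -5.34, 0, 0, 0, -1.14, 0.4], [-7.9, -5.34, 0, 0, 0, -1.14, 0.4], [-7.9, -5.34, 0, 0, 0, -1.14, 0.4], [-7.9, -5.34, 0, 0, 0, -1.14, 0.4], [-7.9, -5.34, 0, 0, 0, -1.14, 0.4], [-7.9, -5.34, 0, 0, 0, -1.14, 0.4]]

```text
time_s: 10.1
ee_pos: [0.5593, -0.1028, 0.1967]
ee_rot: [-0.001, -0.438, 0.899, 0.001]
wrist_force: [0.5, 0.0, 0.2]
width: 0.0516
grasp_force: 0.0
```

```bash
python3 chk.py w6 200 150; python3 - <<'E'
from h import *
for p in [(.5598,-.103,.1095),(.5967,-.0557,.06)]: print(proj("wrist",p))
E
```

```text
10.15 [ 0.559458   -0.10290073  0.19698313] [-7.000e-04 -4.379e-01  8.990e-01  5.000e-04] [ 0.71061677 -0.36004121  0.25948434] [ 0.00945925 -0.02366711 -0.03145007]
[254.36472254 231.26756115]
[254.25192403 276.15058198]
```

View pics/w6.png

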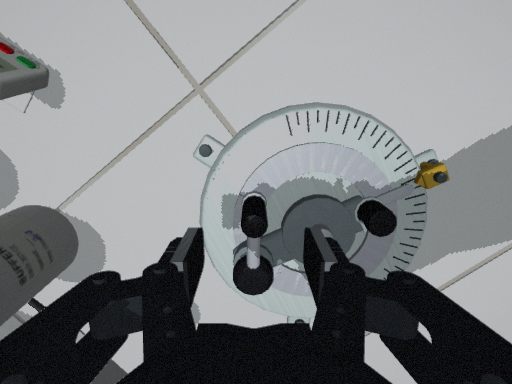

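The handle at (255,200–235) is centred between the fingers. Next I grasp it.

Emit:
drive_tool:
  series:
    - [[0, 0, 3, 0, 0, 0, 0.4], [0, 0, 4.9, 0, 0, 0, 0.4], [0, 0, 4.9, 0, 0, 0, 0.4], [0, 0, 4.9, 0, 0, 0, 0.4], [0, 0, 4.9, 0, 0, 0, 1], [0, 0, 4.9, 0, 0, 0, 1], [0, 0, 4.9, 0, 0, 0, 1], [0, 0, 4.85, 0, 0, 0, 1], [0, 0, 4.8, 0, 0, 0, 1]]
  force: 40

```text
time_s: 11.05
ee_pos: [0.56, -0.1025, 0.1504]
ee_rot: [0.0, -0.439, 0.899, 0.0]
wrist_force: [-0.3, 2.6, 0.6]
width: 0.0151
grasp_force: 38.9
```

```bash
cat > f.py <<'E'
from h import *
s=env.sense();k=np.array([.5967,-.0557]);p=s["ee_pos"][:2];r=p-k;F=s["wrist_force"];
t=np.array([r[1],-r[0]])/np.hypot(*r) # CW tangent
Ft=-F[:2]@t; tw=s["ft_torque"][2]/.06  # CW hand twist -> reaction +z
M=(F[1]*r[0]-F[0]*r[1])+s["ft_torque"][2]
print("t",s["time_s"],"ang",round(np.arctan2(r[1],r[0])%(2*np.pi),4),"R",np.hypot(*r).round(4),"yaw",round(2*np.arctan2(s["ee_rot"][1],s["ee_rot"][2]),4),"Ft",Ft.round(2),"tw",tw.round(2),"tot",(M/.06).round(2),"F",F.round(2),"rad",(F[:2]@r/np.hypot(*r)).round(2))
E
python3 f.py; python3 -c "
from h import *
print(arc((-6,0),8,-.04,0))"
```

```text
t 11.05 ang 4.0479 R 0.0595 yaw -0.9085 Ft -1.81 tw -0.64 tot -2.44 F [-0.26  2.61  0.58] rad -1.89
[[-0.0, 0.24, 0.02, 0, 0, 0.04, 1], [-0.02, 0.48, 0.03, 0, 0, 0.08, 1], [-0.04, 0.72, 0.05, 0, 0, 0.12, 1], [-0.08, 0.96, 0.06, 0, 0, 0.16, 1], [-0.12, 1.19, 0.08, 0, 0, 0.2, 1], [-0.17, 1.43, 0.1, 0, 0, 0.24, 1], [-0.23, 1.66, 0.11, 0, 0, 0.28, 1], [-0.3, 1.89, 0.13, 0, 0, 0.32, 1]]
```

Emit:
drive_tool:
  series:
    - [[0, 0.24, 0.02, 0, 0, 0.04, 1], [-0.02, 0.48, 0.03, 0, 0, 0.08, 1], [-0.04, 0.72, 0.05, 0, 0, 0.12, 1]]

```text
time_s: 11.35
ee_pos: [0.5552, -0.0986, 0.15]
ee_rot: [0.001, -0.383, 0.924, -0.001]
wrist_force: [0.9, -0.6, 2.6]
width: 0.0147
grasp_force: 39.0
```

```bash
python3 f.py
```

```text
t 11.35 ang 3.944 R 0.0597 yaw -0.7869 Ft 1.08 tw 2.57 tot 3.64 F [ 0.9  -0.62  2.62] rad -0.18
```

Emit:
drive_tool:
  series:
    - [[0, 0.24, 0.02, 0, 0, 0.04, 1]]

```text
time_s: 11.45
ee_pos: [0.5535, -0.097, 0.1498]
ee_rot: [0.001, -0.365, 0.931, -0.001]
wrist_force: [0.3, -0.1, 1.3]
width: 0.0153
grasp_force: 39.0
```

```bash
python3 f.py
```

```text
t 11.45 ang 3.9044 R 0.0597 yaw -0.7469 Ft 0.29 tw 3.55 tot 3.83 F [ 0.33 -0.09  1.28] rad -0.18
```

Emit:
drive_tool:
  series:
    - [[0, 0.24, 0.02, 0, 0, 0.04, 1]]

```text
time_s: 11.55
ee_pos: [0.552, -0.0953, 0.1497]
ee_rot: [0.001, -0.346, 0.938, -0.001]
wrist_force: [-0.3, 0.6, 2.0]
width: 0.0149
grasp_force: 39.0
```

```bash
python3 f.py
```

```text
t 11.55 ang 3.8659 R 0.0597 yaw -0.7068 Ft -0.61 tw 2.77 tot 2.16 F [-0.26  0.59  1.99] rad -0.2
```

Emit:
drive_tool:
  series:
    - [[0, 0.24, 0.02, 0, 0, 0.04, 1], [-0.02, 0.48, 0.03, 0, 0, 0.08, 1]]

```text
time_s: 11.75
ee_pos: [0.549, -0.0916, 0.1494]
ee_rot: [0.001, -0.308, 0.951, -0.001]
wrist_force: [0.6, -1.7, 1.9]
width: 0.0148
grasp_force: 38.9
```

```bash
python3 f.py
```

```text
t 11.75 ang 3.7871 R 0.0597 yaw -0.6266 Ft 1.72 tw 2.4 tot 4.11 F [ 0.58 -1.72  1.91] rad 0.58
```

Emit:
drive_tool:
  series:
    - [[0, 0.24, 0.02, 0, 0, 0.04, 1], [-0.02, 0.48, 0.03, 0, 0, 0.08, 1]]

```text
time_s: 11.95
ee_pos: [0.5464, -0.0877, 0.1491]
ee_rot: [0.001, -0.27, 0.963, -0.001]
wrist_force: [0.7, -0.8, 1.5]
width: 0.0146
grasp_force: 39.0
```

```bash
python3 f.py
```

```text
t 11.95 ang 3.7078 R 0.0596 yaw -0.5466 Ft 1.08 tw 2.4 tot 3.48 F [ 0.71 -0.83  1.46] rad -0.15
```

Emit:
drive_tool:
  series:
    - [[0, 0.24, 0.02, 0, 0, 0.04, 1], [-0.02, 0.48, 0.03, 0, 0, 0.08, 1]]

```text
time_s: 12.15
ee_pos: [0.544, -0.0836, 0.1488]
ee_rot: [0.001, -0.231, 0.973, -0.001]
wrist_force: [-0.3, -0.8, 1.6]
width: 0.0146
grasp_force: 39.0
```

```bash
python3 f.py
```

```text
t 12.15 ang 3.6288 R 0.0596 yaw -0.4664 Ft 0.6 tw 2.84 tot 3.44 F [-0.28 -0.83  1.57] rad 0.64
```

Emit:
drive_tool:
  series:
    - [[0, 0.24, 0.02, 0, 0, 0.04, 1], [-0.02, 0.48, 0.03, 0, 0, 0.08, 1]]

```text
time_s: 12.35
ee_pos: [0.542, -0.0793, 0.1485]
ee_rot: [0.001, -0.192, 0.981, -0.001]
wrist_force: [0.2, -1.4, 0.9]
width: 0.0149
grasp_force: 39.0
```

```bash
python3 f.py
```

```text
t 12.35 ang 3.5493 R 0.0596 yaw -0.3863 Ft 1.37 tw 2.87 tot 4.23 F [ 0.23 -1.4   0.94] rad 0.35
```

Emit:
drive_tool:
  series:
    - [[0, 0.24, 0.02, 0, 0, 0.04, 1], [-0.02, 0.48, 0.03, 0, 0, 0.08, 1]]

```text
time_s: 12.55
ee_pos: [0.5404, -0.0749, 0.1482]
ee_rot: [0.001, -0.152, 0.988, -0.001]
wrist_force: [0.4, -1.5, 0.4]
width: 0.0146
grasp_force: 39.0
```

```bash
python3 f.py
```

```text
t 12.55 ang 3.4696 R 0.0595 yaw -0.3062 Ft 1.56 tw 1.78 tot 3.33 F [ 0.42 -1.5   0.36] rad 0.08
```

Emit:
drive_tool:
  series:
    - [[0, 0.24, 0.02, 0, 0, 0.04, 1], [-0.02, 0.48, 0.03, 0, 0, 0.08, 1]]

```text
time_s: 12.75
ee_pos: [0.5391, -0.0703, 0.1478]
ee_rot: [0.001, -0.113, 0.994, -0.002]
wrist_force: [0.6, -2.5, 0.7]
width: 0.015
grasp_force: 39.0
```

```bash
python3 f.py
```

```text
t 12.75 ang 3.3904 R 0.0594 yaw -0.226 Ft 2.57 tw 1.52 tot 4.07 F [ 0.6  -2.5   0.67] rad 0.03
```

Emit:
drive_tool:
  series:
    - [[0, 0.24, 0.02, 0, 0, 0.04, 1], [-0.02, 0.48, 0.03, 0, 0, 0.08, 1]]

```text
time_s: 12.95
ee_pos: [0.5382, -0.0657, 0.1475]
ee_rot: [0.001, -0.073, 0.997, -0.002]
wrist_force: [0.1, -2.1, 1.1]
width: 0.0146
grasp_force: 39.0
```

```bash
python3 f.py
```

```text
t 12.95 ang 3.3108 R 0.0593 yaw -0.1459 Ft 2.03 tw 1.61 tot 3.63 F [ 0.07 -2.05  1.14] rad 0.27
```

Emit:
drive_tool:
  series:
    - [[0, 0.24, 0.02, 0, 0, 0.04, 1]]

```text
time_s: 13.05
ee_pos: [0.5379, -0.0634, 0.1474]
ee_rot: [0.001, -0.053, 0.999, -0.002]
wrist_force: [-0.0, -2.1, 1.9]
width: 0.0152
grasp_force: 39.0
```

```bash
python3 f.py
```

```text
t 13.05 ang 3.2717 R 0.0593 yaw -0.1059 Ft 2.11 tw 1.04 tot 3.12 F [-0.02 -2.13  1.89] rad 0.3
```

Emit:
drive_tool:
  series:
    - [[0, 0.24, 0.02, 0, 0, 0.04, 1]]

```text
time_s: 13.15
ee_pos: [0.5376, -0.061, 0.1472]
ee_rot: [0.001, -0.033, 0.999, -0.002]
wrist_force: [0.4, -3.2, 1.8]
width: 0.0147
grasp_force: 39.0
```

```bash
python3 f.py
```

```text
t 13.15 ang 3.2317 R 0.0593 yaw -0.0659 Ft 3.22 tw 0.33 tot 3.51 F [ 0.35 -3.2   1.79] rad -0.06
```

Drag is still a flat 3.6 N or so, so there is no bite yet (knob about −0.29). Continuing.

Emit:
drive_tool:
  series:
    - [[0, 0.24, 0.02, 0, 0, 0.04, 1], [-0.02, 0.48, 0.03, 0, 0, 0.08, 1]]

```text
time_s: 13.35
ee_pos: [0.5375, -0.0564, 0.147]
ee_rot: [0.001, 0.007, 1.0, -0.002]
wrist_force: [0.0, -2.6, 3.6]
width: 0.0147
grasp_force: 39.1
```

```bash
python3 f.py
```

```text
t 13.35 ang 3.1531 R 0.0592 yaw 0.0142 Ft 2.57 tw 2.45 tot 4.99 F [ 0.02 -2.57  3.55] rad 0.01
```

Emit:
drive_tool:
  series:
    - [[0, 0.24, 0.02, 0, 0, 0.04, 1], [-0.02, 0.48, 0.03, 0, 0, 0.08, 1]]

```text
time_s: 13.55
ee_pos: [0.5376, -0.0517, 0.1468]
ee_rot: [0.001, 0.047, 0.999, -0.002]
wrist_force: [-1.5, -3.6, 3.2]
width: 0.0148
grasp_force: 39.2
```

```bash
python3 f.py
```

```text
t 13.55 ang 3.0743 R 0.0592 yaw 0.0943 Ft 3.66 tw 1.95 tot 5.56 F [-1.54 -3.56  3.22] rad 1.3
```

Emit:
drive_tool:
  series:
    - [[0, 0.24, 0.02, 0, 0, 0.04, 1]]

```text
time_s: 13.65
ee_pos: [0.5378, -0.0494, 0.1466]
ee_rot: [0.001, 0.067, 0.998, -0.002]
wrist_force: [-1.2, -3.2, 3.2]
width: 0.0149
grasp_force: 39.2
```

```bash
python3 f.py
```

```text
t 13.65 ang 3.0344 R 0.0592 yaw 0.1344 Ft 3.36 tw 2.33 tot 5.65 F [-1.24 -3.25  3.2 ] rad 0.88
```

Emit:
drive_tool:
  series:
    - [[0, 0.24, 0.02, 0, 0, 0.04, 1]]

```text
time_s: 13.75
ee_pos: [0.5382, -0.0471, 0.1465]
ee_rot: [0.001, 0.087, 0.996, -0.002]
wrist_force: [-1.3, -4.4, 3.6]
width: 0.0148
grasp_force: 39.3
```

```bash
python3 f.py
```

```text
t 13.75 ang 2.9954 R 0.0591 yaw 0.1745 Ft 4.57 tw 1.85 tot 6.36 F [-1.32 -4.43  3.64] rad 0.67
```

The fit puts the bite near 3.265 rad of lever direction. The lever is now 0.27 rad past it, which is about 6.0 N (40 N of clamp). I let go and lift.

Emit:
drive_tool:
  series:
    - [[0, 0, 0, 0, 0, 0, 0.4], [0, 0, 0, 0, 0, 0, 0.4], [0, 0, 0, 0, 0, 0, 0.4], [0, 0, 0, 0, 0, 0, 0.4], [0, 0, -3, 0, 0, 0, 0.4], [0, 0, -6, 0, 0, 0, 0.4], [0, 0, -8, 0, 0, 0, 0.4], [0, 0, -8, 0, 0, 0, 0.4], [0, 0, -8, 0, 0, 0, 0.4]]

```text
time_s: 14.65
ee_pos: [0.5375, -0.0454, 0.2255]
ee_rot: [0.0, 0.086, 0.996, 0.0]
wrist_force: [-0.3, 0.2, -0.7]
width: 0.0511
grasp_force: 0.0
```

```bash
python3 chk.py w7 200 60; python3 - <<'E'
from h import *
p=proj("wrist",(.4510,-.0247,.03));print(p)
x,y=int(p[0])-65,max(0,int(p[1])-40);print(x,y);im=cv2.imread("pics/w7.png")
cv2.imwrite("pics/w7c.png",cv2.resize(im[y:y+100,x:x+130],None,fx=6,fy=6,interpolation=cv2.INTER_CUBIC))
E
```

```text
14.7 [ 0.53690687 -0.04539833  0.2245919 ] [-8.000e-04  8.570e-02  9.963e-01  0.000e+00] [-1.09421981 -0.48109233 -1.67296223] [ 0.03295574  0.03725092 -0.08467594]
[261.6333039   79.85635665]
196 39
```

View pics/w7c.png

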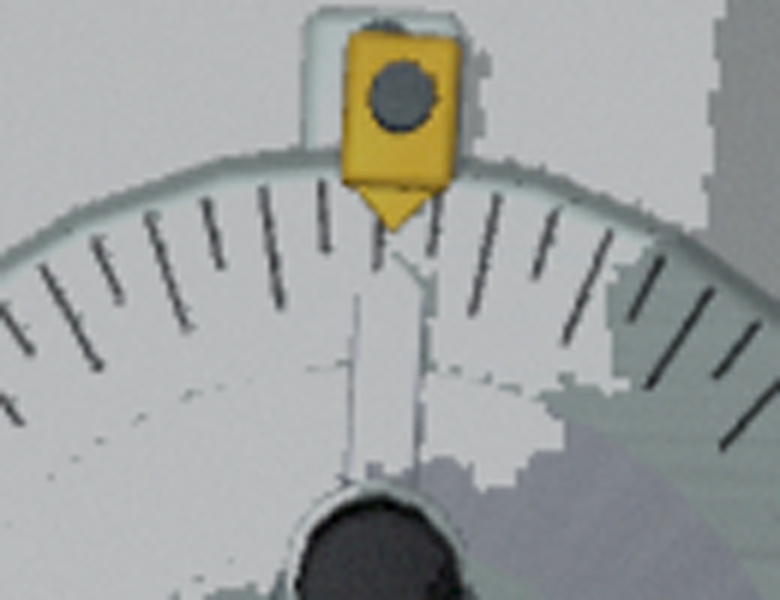

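The blade's midline (389,300)–(383,470) extrapolates to x≈391.5 at the index tip's row, and the tip is at (393,230). That is in line to within a few mrad, and the robot is clear, so I hand in.

```bash
python3 -c "
from rig import env
print(env.close_job())"
```

```text
the job is handed in; nothing more can be done
None
```

The job is handed in: I backed the clamp off about 1.11 rad and swung the head to the index, in line to within a few mrad in the last picture. I then retightened the lever to about 6 N by feel (readings scatter by about ±0.6 N) and left the robot clear, with nothing else seen touched; the hand-in returned no verdict.

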